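Fetch the seed jar from behind the feed bottles and put it on the scale

TASK

The low seed jar is hemmed in by three tall feed bottles in the grey bottle tray. Stand the three bottles aside, upright, in the empty black tray, put the seed jar in the middle of the scale's pan for weighing, and only then put every bottle back exactly where it stood. Knock nothing over and leave the little cup, the tin and the clay pot where they are.

Things in the scene. Friction and masses are not known exactly. Their poses are not given: they have to be found in the camera images.
- seed_jar_c (a point): low round glass jar of seed with a flat steel lid, 58 mm across and 62 mm tall (lid from 46 to 62 mm, as wide as the glass). The point is on its axis, half-way up (31 mm above its underside); z up. Starts in the middle of the bottle tray's far long side, with one bottle beside it on either side and one in front (towards the robot), each 61 mm away centre to centre. 0.11 to 0.22 kg
- round_bottle_c (a point): white plastic bottle, 150 mm tall, upright; round body 48 mm across with straight sides and a paper band. Grasp its round black cap from above: 30 mm wide, 116 to 150 mm above the underside (shoulder below 110 mm). 0.13 to 0.25 kg. The point is on its axis, half-way up (75 mm above its underside); z up. Starts in any of the three places around the jar
- square_bottle_c (a point): white plastic bottle, 150 mm tall, upright; square body 44 by 44 mm with a paper patch, its x and y axes square to its sides. Grasp its round black cap from above: 30 mm wide, 116 to 150 mm above the underside (shoulder below 110 mm). 0.13 to 0.25 kg. The point is on its axis, half-way up (75 mm above its underside); z up. Starts in any of the three places around the jar
- cone_bottle_c (a point): white plastic bottle, 150 mm tall, upright; conical body, 54 mm across at the foot, narrowing upwards to 25 mm. Grasp its round black cap from above: 30 mm wide, 116 to 150 mm above the underside (shoulder below 110 mm). 0.13 to 0.25 kg. The point is on its axis, half-way up (75 mm above its underside); z up. Starts in any of the three places around the jar
- bottle_tray_floor (a point): shallow open grey plastic tray, fixed, 140 mm (x) by 194 mm (y), rim 14 mm high, walls 3 mm. The point is the centre of its inner floor, 3 mm above the bench; its x points away from the robot, to the jar's side (the jar stands at about x = +30 mm, y = 0)
- side_tray_floor (a point): empty shallow black plastic tray, fixed, 270 mm (x) by 126 mm (y), rim 18 mm high, walls 4 mm. The point is the centre of its inner floor, 4 mm above the bench. Stands left or right of the bottle tray; the bottles are set aside in it (a row along its x, 80 mm apart, fits)
- scale_pan (a point): centre of the top face of the round steel pan, 120 mm across, of a white bench scale (190 by 150 mm, fixed); the pan's top is flat, 45 mm above the bench; z up. Stands on the other side of the bottle tray from the black tray
- dose_cup_c (a point): little clear measuring cup, 36 mm across, 36 mm tall, loose, in a near corner of the bottle tray: leave it. The point is half-way up
- tin_c (a point): little round steel tin, 36 mm across, 24 mm tall, loose, in the other near corner of the bottle tray: leave it. The point is half-way up
- pot_c (a point): small empty clay pot, 66 mm across, 60 mm tall, loose, on the bench between the robot and the bottle tray: leave it. The point is half-way up
Mind the look-alikes: they are no part of the job. Leave any blue or purple look-alike of the part that bears cone_bottle_c alone.

How it is judged (in metres and radians):
On the way, in this order (a step that is already met when the one before it is completed fails the run):
1. all three bottles stand upright and released in the black tray (x of round_bottle_c in the frame of side_tray_floor between -0.115 and 0.115 m and y of round_bottle_c in the frame of side_tray_floor between -0.045 and 0.045 m and z of each of round_bottle_c, square_bottle_c, cone_bottle_c in the frame of side_tray_floor below 0.082 m and angle between each of round_bottle_c, square_bottle_c, cone_bottle_c's own z axis and vertical below 0.12 rad and x of square_bottle_c in the frame of side_tray_floor between -0.115 and 0.115 m and y of square_bottle_c in the frame of side_tray_floor between -0.045 and 0.045 m and x of cone_bottle_c in the frame of side_tray_floor between -0.115 and 0.115 m and y of cone_bottle_c in the frame of side_tray_floor between -0.045 and 0.045 m and contact force between each of round_bottle, square_bottle, cone_bottle and the fingers below 0.05 N), for 0.2 s.
2. the seed jar stands released in the middle of the scale's pan, the bottles still aside (horizontal distance between seed_jar_c and scale_pan below 0.015 m and z of seed_jar_c in the frame of scale_pan between 0.025 and 0.037 m and angle between seed_jar_c's own z axis and vertical below 0.1 rad and contact force between seed_jar and the fingers below 0.05 N and x of round_bottle_c in the frame of side_tray_floor between -0.115 and 0.115 m and y of round_bottle_c in the frame of side_tray_floor between -0.045 and 0.045 m and z of each of round_bottle_c, square_bottle_c, cone_bottle_c in the frame of side_tray_floor below 0.082 m and angle between each of round_bottle_c, square_bottle_c, cone_bottle_c's own z axis and vertical below 0.12 rad and x of square_bottle_c in the frame of side_tray_floor between -0.115 and 0.115 m and y of square_bottle_c in the frame of side_tray_floor between -0.045 and 0.045 m and x of cone_bottle_c in the frame of side_tray_floor between -0.115 and 0.115 m and y of cone_bottle_c in the frame of side_tray_floor between -0.045 and 0.045 m), for 0.2 s.
At the end, for the whole second after the job is handed in: The seed jar stands upright on the scale's pan, within 15 mm of its centre; every bottle stands upright in the bottle tray within 15 mm of where it stood at the start; the cup, the tin and the pot are within 20 mm of where they were; all is released and at rest (horizontal distance between seed_jar_c and scale_pan below 0.015 m and z of seed_jar_c in the frame of scale_pan between 0.025 and 0.037 m and angle between each of seed_jar_c, round_bottle_c, square_bottle_c, cone_bottle_c's own z axis and vertical below 0.1 rad and distance of each of round_bottle_c, square_bottle_c, cone_bottle_c from where it was at the start of the episode below 0.015 m and linear speed of each of round_bottle, square_bottle, cone_bottle, seed_jar below 0.02 m/s and contact force between each of round_bottle, square_bottle, cone_bottle, seed_jar and the fingers below 0.05 N and distance of each of dose_cup_c, tin_c, pot_c from where it was at the start of the episode below 0.02 m); the robot touches nothing.
It fails at once if a bottle or the jar is knocked over (angle between any of round_bottle_c, square_bottle_c, cone_bottle_c, seed_jar_c's own z axis and vertical above 0.6 rad).
It fails at once if the cup, the tin or the pot is shifted (by more than 20 mm) or knocked over (distance of any of dose_cup_c, tin_c, pot_c from where it was at the start of the episode above 0.02 m or angle between any of dose_cup_c, tin_c, pot_c's own z axis and vertical above 0.5 rad).
It also fails if it takes over 122 s, if anything falls off the work surface, if the arm or the gripper's body presses on something with over 40 N, if the wrist force passes 120 N, or if a joint passes its speed limit or range.

ROBOT

A 6-joint arm with a two-finger parallel gripper is mounted at the origin on the work surface. World frame = base frame: x ahead of the robot, y to its left, z up, the work surface at z = 0. Lengths are in mm, angles in rad, forces in N, time in s.
With the tool pointing down it reaches from about 300 to 775 mm from the base axis. Payload 14.6 kg.
Tool frame: the origin (TCP) lies on the centre line of the jaws, within the pads' length; the fingertips stand manip.finger_overhang ahead of it and the grasp point (between the pads) lies 11 mm behind it (manip.finger_overhang is the distance from the TCP to the fingertips, in mm); y points along the fingers, x is the direction in which the jaws open and shut, and the axes are right-handed (so a half turn about y gives the same grasp; the last joint's range is limited). The gripper opens to 94 mm and grips with 3 to 60 N. Pads are 16 mm wide; open, the fingers measure 119 mm over their backs; the gripper's body (75 mm by 177 mm) begins 78 mm behind the grasp point.
Start: joints at [-1.235, 0.3, 1.521, -0, 1.321, -0.067], TCP at [215.59, -505.975, 213.446] pointing down, gripper open.
Joint ranges: [-3.03, 3.03], [-0.79, 2.21], [0.23, 2.52], [-1.04, 4.18], [0, 3.07], [-2.55, 2.55]. Speed limits (rad/s): [2.22, 2.22, 2.57, 3.14, 3.14, 3.14].

INTERFACE

Orientations are given as [roll, pitch, yaw] about the fixed x, y, z axes, in that order (R = Rz(yaw) Ry(pitch) Rx(roll)).
In Python, from cell import monitor, viewer, ticket, manip gives the robot as it stands.
- The arm moves only by the shell command python3 -m jog 'ROWS' [FORCE]. ROWS is JSON, a list of rows, each an object of numbers: "grip": the finger opening in cm, from 0 to 9.4; "dx", "dy", "dz": the shift along the tool's x, y, z in cm; "spin": the turn about the tool's y in degrees. In form: [{"grip": .., "dx": .., "dy": .., "dz": .., "spin": ..}, ...]. A call has 1 to 20 rows; each row is the pose to reach, as a shift and turn from the pose commanded when the call began, along the tool's axes at that moment; what a row does not reach only later rows make up. A row lasts 1/8 s, in which the tool goes at most 62.5 mm and 10.7 degrees, less where a joint would pass 70% of its speed; a pose out of reach is approached as far as the arm can. A call with a gripper value outside its range is refused whole. The fingers move at their own pace and stop on an object; FORCE is the grip in N (left out, the last holds). Time passes only in rows, so rows that repeat a pose let the fingers close. It gives the time, the measured TCP pose, the force and the opening at its end, in the units of the state.
- monitor.read_state(): the state, without advancing time (a new reading comes with each control period).
- viewer.camera(name): name is "scene" or "top"; returns a dict with "color" (400x640x3 uint8, red, green, blue), "vertical_fov" (degrees; the focal length in pixels is half the picture's height over the tangent of half this angle, whatever the lens; pixels are square), "cx", "cy" (the principal point, pixels), "rvec" (rotation vector, rad) and "tvec" (3), from world to camera coordinates, as OpenCV has them. Camera axes: x right, y down, z forward; pixel columns grow to the right and rows downward; lengths in mm; the calibration is good to about 2 mm. A picture is of the moment at which its call begins. There is no depth.
- ticket.sign_off(): hands the job in, once; it reports no verdict.
The state is a dict: "clock": time; "joints": joint angles; "qd": joint speeds; "effort": joint torques, N m; "eef_pos": TCP position; "eef_rot": TCP orientation; "wrist_force": force on the tool from outside, world axes, zero at the start; "moment": the same for the moment, N m; "finger_gap": finger opening in mm.
Only numpy, scipy, OpenCV 4.12 (cv2) and the standard library are available. Lean on these libraries where they do the work, as an engineer would, in place of code of your own. Each camera call takes 0.05 s, during which the arm holds its last target. There are 200 camera calls.

## Working session

There is one attempt and no reset: what is moved stays moved. The work goes in short steps, Python scripts to look and compute and a shell command to move; the robot and the scene stay as the last step left them, time stands still between calls to the robot, and variables do not carry over. Pictures are saved under pics/ and viewed, about 12 in all and at most 16, crops included, and the job is handed in when it is done.

```bash
ls; mkdir -p pics; python3 - <<'E'
from cell import monitor, viewer, ticket, manip
import cv2,numpy as np
print(monitor.read_state()); print(manip.finger_overhang)
for n in("top","scene"):
    c=viewer.camera(n); cv2.imwrite(f"pics/{n}0.png",c["color"][...,::-1]); np.savez(f"pics/{n}0.npz",**c)
    print({k:v for k,v in c.items() if k!="color"})
    cv2.imwrite(f"pics/{n}0b.png",cv2.resize(c["color"][...,::-1],(800,500)))
E
```

```text
pics
{'clock': 0.0, 'joints': array([-1.23460985e+00,  3.00457017e-01,  1.52160115e+00, -6.39836238e-06,
        1.32069087e+00, -6.65841542e-02]), 'qd': array([ 1.39646149e-03, -8.93004594e-04,  3.96092235e-05,  8.80685408e-04,
       -1.14238353e-03,  1.00661009e-03]), 'effort': array([ 1.62200326e-03, -5.31812596e+01, -3.52739310e+01,  7.08523672e-02,
        2.44183140e-02, -1.23722170e-04]), 'eef_pos': array([ 215.50074221, -505.74076555,  212.88556028]), 'eef_rot': array([-1.57072557e+00,  1.15423423e-03, -1.16802407e+00]), 'wrist_force': array([-0.20196912, -0.58729503,  0.94390009]), 'moment': array([-0.03156215, -0.04743555,  0.00295989]), 'finger_gap': 94.12278423449034}
8.0
{'vertical_fov': 53.540355881684604, 'cx': 317.6305185158852, 'cy': 196.66215710274662, 'rvec': array([ 2.20588425, -2.17910344,  0.05789543]), 'tvec': array([  50.71486744,  434.43331317, 1069.9385596 ])}
{'vertical_fov': 52.80554879426879, 'cx': 309.63215063793876, 'cy': 196.96473219375045, 'rvec': array([ 2.00071969,  1.40602839, -0.56789333]), 'tvec': array([-206.84562507, -227.36008801, 1233.76417882])}
```

View pics/top0.png

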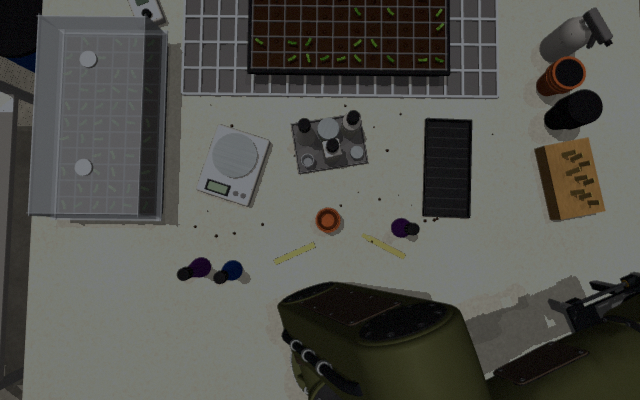

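View pics/scene0.png

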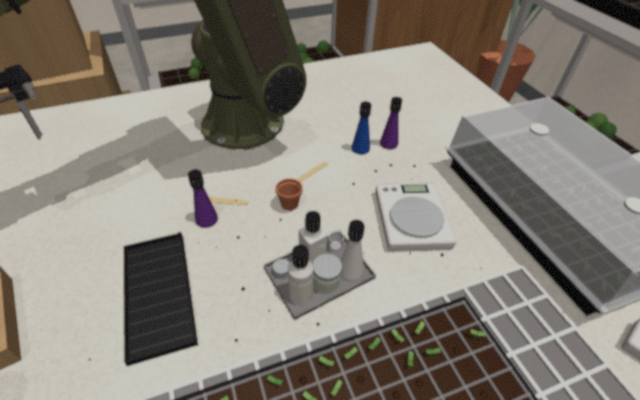

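The top view is about x up and y left. The bottle tray is at (330,145), with caps at about (305,126), (353,118) and (333,146). The jar lid is at (329,128), the scale at (235,155), the black tray at (447,168) and the pot at (328,220). The purple and blue cones at (402,228), (200,267) and (232,270) are look-alikes and stay put. I'll enlarge the tray in both views.

```bash
python3 - <<'E'
import cv2,numpy as np
a=cv2.imread("pics/top0.png")[105:185,285:375]; b=cv2.imread("pics/scene0.png")[200:320,255:385]
a=cv2.resize(a,(540,480),interpolation=cv2.INTER_CUBIC); a=cv2.convertScaleAbs(a,alpha=1.6,beta=10)
cv2.imwrite("pics/ca.png",a)
cv2.imwrite("pics/cb.png",cv2.resize(b,(650,600),interpolation=cv2.INTER_CUBIC))
E
```

```text
(no output)
```

View pics/ca.png

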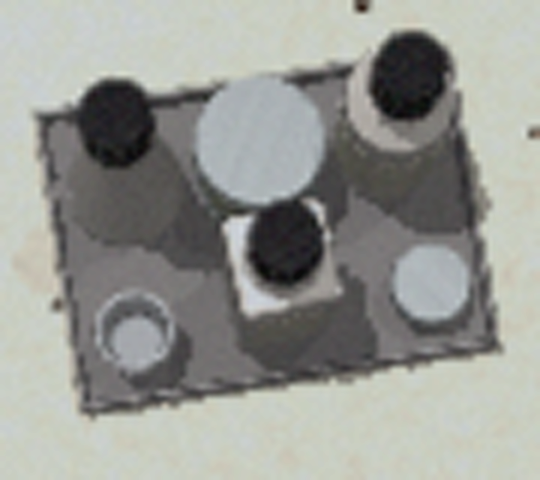

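View pics/cb.png

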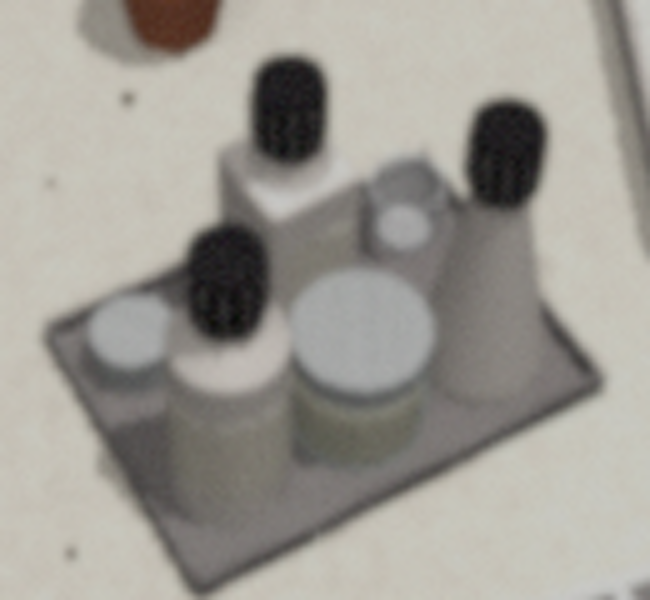

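The round bottle is on the right, away from the scale. The square one is in front and the cone is on the left. Cup and tin are in the near corners. Next I measure.

```bash
cat > h.py <<'E'
import cv2,numpy as np
def K(c):
    f=200/np.tan(np.radians(float(c["vertical_fov"]))/2)
    return np.array([[f,0,float(c["cx"])],[0,f,float(c["cy"])],[0,0,1.]])
def ray(c,p,z):
    R=cv2.Rodrigues(np.asarray(c["rvec"]))[0]; C=-R.T@np.asarray(c["tvec"])
    d=R.T@np.linalg.inv(K(c))@np.array([p[0],p[1],1.]); return (C+d*(z-C[2])/d[2]).round(1)
def tri(c1,p1,c2,p2):
    P=[K(c)@np.c_[cv2.Rodrigues(np.asarray(c["rvec"]))[0],c["tvec"]] for c in(c1,c2)]
    X=cv2.triangulatePoints(P[0],P[1],np.array(p1,float).reshape(2,1),np.array(p2,float).reshape(2,1)).ravel(); return (X[:3]/X[3]).round(1)
def proj(c,X): return cv2.projectPoints(np.array(X,float).reshape(-1,3),np.asarray(c["rvec"]),np.asarray(c["tvec"]),K(c),None)[0].reshape(-1,2).round(1)
def blobs(m,box,amin=30):
    x0,y0,x1,y1=box; k=np.zeros(m.shape,np.uint8); k[y0:y1,x0:x1]=m[y0:y1,x0:x1]
    n,l,s,ce=cv2.connectedComponentsWithStats(k)
    return [(s[i].tolist(),ce[i].round(1)) for i in range(1,n) if s[i,4]>=amin]
E
python3 - <<'E'
from h import *
t=np.load("pics/top0.npz");s=np.load("pics/scene0.npz")
ti=t["color"];si=s["color"]
for n,c in(("top",t),("scene",s)):
    R=cv2.Rodrigues(c["rvec"])[0];print(n,"cam",-R.T@c["tvec"])
dark=lambda i,v:(i.max(2)<v).astype(np.uint8)
T=blobs(dark(ti,50),(288,105,372,180)); S=blobs(dark(si,70),(260,205,380,300))
print("top caps",T);print("scene caps",S)
for b,ce in T: print(ray(t,ce,136))
for b,ce in S: print("S",ray(s,ce,136))
def rect(i,m,box,z,c):
    k=np.zeros(m.shape,np.uint8);x0,y0,x1,y1=box;k[y0:y1,x0:x1]=m[y0:y1,x0:x1]
    k=cv2.morphologyEx(k,cv2.MORPH_OPEN,np.ones((3,3)))
    q=max(cv2.findContours(k,0,2)[0],key=cv2.contourArea); r=cv2.boxPoints(cv2.minAreaRect(q))
    W=np.array([ray(c,p,z) for p in r]);e=np.diff(np.r_[W,W[:1]],axis=0)[:,:2]
    print(W.mean(0).round(1),np.hypot(*e.T).round(1),np.degrees(np.arctan2(e[:,1],e[:,0])).round(1)); return q
print("blacktray");rect(ti,dark(ti,60),(415,110,480,225),18,t)
hsv=cv2.cvtColor(ti,cv2.COLOR_RGB2HSV)
print("bottletray");rect(ti,(hsv[...,2]<150).astype(np.uint8),(287,105,372,178),14,t)
print(ti[155,235],ti[185,245],ti[128,329],ti[158,312-4],ti[195,260], ti[172,230])
# scale body
print("scale");rect(ti,((ti.min(2)>205)).astype(np.uint8),(190,115,280,215),30,t)
# hough circles
for nm,i,box in(("top",ti,(190,110,375,240)),("scene",si,(255,180,460,320))):
    x0,y0,x1,y1=box;g=cv2.cvtColor(i[y0:y1,x0:x1],cv2.COLOR_RGB2GRAY);g=cv2.resize(g,None,fx=4,fy=4,interpolation=cv2.INTER_CUBIC)
    h=cv2.HoughCircles(g,cv2.HOUGH_GRADIENT_ALT,1.5,40,param1=120,param2=.8,minRadius=20,maxRadius=110)
    if h is not None:
        for u,v,r in h[0]: print(nm,(u+.5)/4-.5+x0,(v+.5)/4-.5+y0,r/4)
E
```

```text
top cam [ 374.40174808   53.35441466 1092.26803495]
scene cam [1033.25906165 -157.87312051  723.949971  ]
top caps [([347, 111, 13, 15, 150], array([352.7, 117.5])), ([292, 119, 34, 35, 468], array([309.7, 134.2])), ([326, 127, 38, 26, 459], array([345.1, 138.6])), ([323, 149, 28, 21, 252], array([336.9, 160.9])), ([305, 160, 21, 13, 64], array([313.5, 167.1]))]
scene caps [([306, 212, 14, 20, 240], array([312.3, 221.5])), ([349, 221, 15, 21, 245], array([355.7, 230.6])), ([290, 245, 19, 23, 314], array([299.7, 255.9]))]
[621.6 -27.6 136. ]
[579.2  76.9 136. ]
[569.4  -9.4 136. ]
[514.5  10.  136. ]
[498.7  66.6 136. ]
S [557.4  22.9 136. ]
S [606.3  92.3 136. ]
S [625.9 -26.3 136. ]
blacktray
[ 517.8 -295.5   18. ] [270.1 131.1 270.  129.2] [ -1.7 -91.  177.9  89.1]
bottletray
[587.6  26.7  14. ] [231.7 199.5 229.4 199.5] [ -89.3 -179.7   90.7    0.9]
[102 107 109] [120 123 127] [102 107 110] [92 95 97] [119 121 114] [101 105 107]
scaleTraceback (most recent call last):
  File "<stdin>", line 22, in <module>
  File "<stdin>", line 14, in rect
ValueError: max() iterable argument is empty
```

```bash
python3 - <<'E'
from h import *
t=np.load("pics/top0.npz");s=np.load("pics/scene0.npz")
ti=t["color"];si=s["color"]
T=blobs((ti.max(2)<28).astype(np.uint8),(288,105,372,165))
print("top caps",T)
for b,ce in T: print(ray(t,ce,136))
S=[(312.3,221.5),(355.7,230.6),(299.7,255.9)]
for b,ce in T:
  for p in S:
    X=tri(t,ce,s,p)
    if abs(proj(t,X)-ce).max()<2.5: print("tri",ce,p,X)
pc=lambda u,v:((u+.5)/6-.5+285,(v+.5)/6-.5+105)
for p in((40,115),(90,412),(497,348)): print("tray corner",ray(t,pc(*p),14))
ps=lambda u,v:((u+.5)/5-.5+255,(v+.5)/5-.5+200)
for p in((48,330),(200,592),(603,380)): print("tray corner S",ray(s,ps(*p),14))
# lid / pan ellipses by saturation-free mid-grey
def ell(i,m,box,c,z,name):
    x0,y0,x1,y1=box;k=np.zeros(m.shape,np.uint8);k[y0:y1,x0:x1]=m[y0:y1,x0:x1]
    k=cv2.morphologyEx(k,cv2.MORPH_OPEN,np.ones((3,3)))
    q=max(cv2.findContours(k,0,1)[0],key=cv2.contourArea);e=cv2.fitEllipse(cv2.convexHull(q));print(name,e,ray(c,e[0],z))
b=ti[...,2].astype(int)-ti[...,0]; v=ti.max(2)
print([ti[y,x].tolist() for x,y in((329,128),(235,155),(300,140),(260,180),(252,140),(205,185),(210,155),(333,220))])
print([si[y,x].tolist() for x,y in((326,268),(415,217),(440,240),(345,290))])
for lo,hi in((98,114),(95,118)):
    ell(ti,((v>=lo)&(v<=hi)&(b>3)).astype(np.uint8),(310,112,345,145),t,65,"lidT")
    ell(ti,((v>=lo)&(v<=hi)&(b>3)).astype(np.uint8),(205,125,262,183),t,45,"panT")
E
```

```text
top caps [([347, 111, 13, 14, 133], array([352.8, 117.6])), ([298, 119, 13, 14, 138], array([304. , 125.3])), ([327, 138, 12, 15, 127], array([332.3, 145.3]))]
[621.4 -27.8 136. ]
[600.9  91.1 136. ]
[552.5  21.6 136. ]
tri [352.8 117.6] (299.7, 255.9) [622.8 -26.7 132.2]
tri [304.  125.3] (355.7, 230.6) [602.6  92.7 131.5]
tri [332.3 145.3] (312.3, 221.5) [553.8  22.8 132. ]
tray corner [633.7 131.1  14. ]
tray corner [497.1 106.1  14. ]
tray corner [528.7 -79.1  14. ]
tray corner S [539.8 -77.7  14. ]
tray corner S [675.1 -55.1  14. ]
tray corner S [641.4 132.1  14. ]
[[102, 107, 110], [102, 107, 109], [52, 52, 50], [78, 76, 70], [117, 120, 124], [64, 64, 67], [119, 123, 126], [105, 54, 26]]
[[169, 170, 170], [166, 167, 166], [199, 196, 191], [114, 110, 108]]
lidT ((327.8150329589844, 127.8459701538086), (20.37255859375, 20.603307723999023), 52.951416015625) [611.7  31.4  65. ]
panT ((234.1350555419922, 154.74330139160156), (43.29531478881836, 44.235965728759766), 41.9653205871582) [541.  279.6  45. ]
lidT ((327.8150329589844, 127.8459701538086), (20.37255859375, 20.603307723999023), 52.951416015625) [611.7  31.4  65. ]
panT ((233.95721435546875, 154.7727813720703), (43.63145065307617, 44.675636291503906), 56.05199432373047) [540.9 280.   45. ]
```

Measurements from the top view agree with each other. Lid centre is (611.7,31.4) and the midpoint of the side caps is (611.2,31.7). The caps are about 60 mm from the jar, and the tray x axis is turned +9.8°.

| Item | Position (x, y), mm |
|---|---|
| Jar | (611.5, 31.5) |
| Round bottle | (621.8, -28.6) |
| Square bottle | (551.4, 21.2) |
| Cone bottle | (601.2, 91.6) |
| Pan | (541, 280) |
| Black tray | (518, -295) |

The cone in the tray is white, so it is the right one; the blue and purple ones stand outside.

First I lift and turn the tool to yaw -90°, so that dx = -y, dz = +x and dy = -z.

```bash
python3 -m jog '[{"grip":5,"dx":0,"dy":-3,"dz":0,"spin":10},{"grip":5,"dx":0,"dy":-6,"dz":0,"spin":20},{"grip":5,"dx":0,"dy":-6,"dz":0,"spin":23.1},{"grip":5,"dx":0,"dy":-6,"dz":0,"spin":23.1}]' 25
```

```text
clock: 0.6
eef_pos: [215.5, -505.9, 273.2]
eef_rot: [-1.571, 0.0, -1.571]
wrist_force: [0.5, 0.2, -0.2]
finger_gap: 57.1
```

```bash
python3 -m jog '[{"grip":5,"dx":-4,"dy":0,"dz":4,"spin":0},{"grip":5,"dx":-8,"dy":0,"dz":8,"spin":0},{"grip":5,"dx":-12,"dy":0,"dz":12,"spin":0},{"grip":5,"dx":-16,"dy":0,"dz":16,"spin":0},{"grip":5,"dx":-20,"dy":0,"dz":19,"spin":0},{"grip":5,"dx":-24,"dy":0,"dz":22,"spin":0},{"grip":5,"dx":-28,"dy":0,"dz":25,"spin":0},{"grip":5,"dx":-32,"dy":0,"dz":28,"spin":0},{"grip":5,"dx":-36,"dy":0,"dz":31,"spin":0},{"grip":5,"dx":-40,"dy":0,"dz":34,"spin":0},{"grip":5,"dx":-44,"dy":0,"dz":38,"spin":0},{"grip":5,"dx":-47.7,"dy":3,"dz":40.6,"spin":0},{"grip":5,"dx":-47.7,"dy":6,"dz":40.6,"spin":0},{"grip":5,"dx":-47.7,"dy":6,"dz":40.6,"spin":0}]'; python3 - <<'E'
from h import *
from cell import viewer
c=viewer.camera("scene");i=c["color"][...,::-1];cv2.imwrite("pics/s1.png",cv2.resize(i[130:330,230:470],(720,600)))
E
```

```text
clock: 2.35
eef_pos: [620.8, -28.7, 210.7]
eef_rot: [-1.576, 0.001, -1.569]
wrist_force: [-0.3, 0.8, 0.7]
finger_gap: 50.0
```

View pics/s1.png

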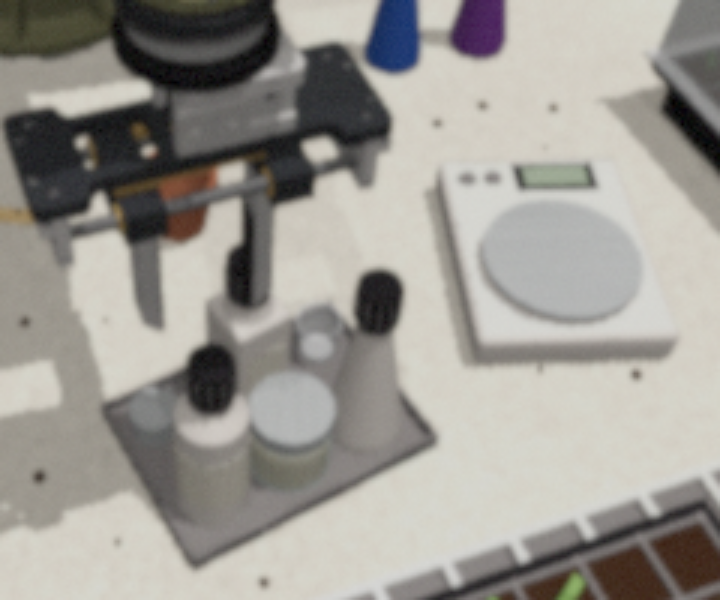

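The jaws straddle the round bottle's cap, with its shadow to the left. I descend 85 mm and grip.

```bash
python3 -m jog '[{"grip":5,"dy":3},{"grip":5,"dy":6},{"grip":5,"dy":8.5},{"grip":5,"dy":8.5},{"grip":5,"dy":8.5}]'; python3 -m jog '[{"grip":3.6},{"grip":3.2},{"grip":2.4},{"grip":2.4},{"grip":2.4},{"grip":2.4}]' 25
```

```text
validation failed for argument at $[0]...
validation failed for argument at $[0]...
```

```bash
python3 -m jog '[{"grip":5,"dx":0,"dy":3,"dz":0,"spin":0},{"grip":5,"dx":0,"dy":6,"dz":0,"spin":0},{"grip":5,"dx":0,"dy":8.5,"dz":0,"spin":0},{"grip":5,"dx":0,"dy":8.5,"dz":0,"spin":0},{"grip":5,"dx":0,"dy":8.5,"dz":0,"spin":0}]'; python3 -m jog '[{"grip":3.6,"dx":0,"dy":0,"dz":0,"spin":0},{"grip":3.2,"dx":0,"dy":0,"dz":0,"spin":0},{"grip":2.4,"dx":0,"dy":0,"dz":0,"spin":0},{"grip":2.4,"dx":0,"dy":0,"dz":0,"spin":0},{"grip":2.4,"dx":0,"dy":0,"dz":0,"spin":0},{"grip":2.4,"dx":0,"dy":0,"dz":0,"spin":0}]' 25
```

```text
clock: 3.02
eef_pos: [622.5, -29.5, 130.7]
eef_rot: [-1.568, -0.0, -1.571]
wrist_force: [0.8, -0.2, 0.0]
finger_gap: 50.1
clock: 3.78
eef_pos: [622.0, -29.1, 128.9]
eef_rot: [-1.57, 0.0, -1.571]
wrist_force: [-0.8, 1.2, 5.5]
finger_gap: 30.1
```

Gripped at 30 mm, commanded at (621.6,-29.0,128.4). Now to the far place in the black tray, at (598,-297).

```bash
python3 -m jog '[{"grip":2.4,"dx":0,"dy":-2,"dz":0,"spin":0},{"grip":2.4,"dx":0,"dy":-5,"dz":0,"spin":0},{"grip":2.4,"dx":1,"dy":-8,"dz":0,"spin":0},{"grip":2.4,"dx":4,"dy":-8,"dz":0,"spin":0},{"grip":2.4,"dx":7.5,"dy":-8,"dz":-0.5,"spin":0},{"grip":2.4,"dx":11,"dy":-8,"dz":-1,"spin":0},{"grip":2.4,"dx":14.5,"dy":-8,"dz":-1.5,"spin":0},{"grip":2.4,"dx":18,"dy":-8,"dz":-2,"spin":0},{"grip":2.4,"dx":21.5,"dy":-8,"dz":-2.4,"spin":0},{"grip":2.4,"dx":24.5,"dy":-8,"dz":-2.4,"spin":0},{"grip":2.4,"dx":26.5,"dy":-8,"dz":-2.4,"spin":0},{"grip":2.4,"dx":26.8,"dy":-8,"dz":-2.4,"spin":0},{"grip":2.4,"dx":26.8,"dy":-5,"dz":-2.4,"spin":0},{"grip":2.4,"dx":26.8,"dy":-2.5,"dz":-2.4,"spin":0},{"grip":2.4,"dx":26.8,"dy":-1,"dz":-2.4,"spin":0},{"grip":2.4,"dx":26.8,"dy":-0.4,"dz":-2.4,"spin":0},{"grip":2.4,"dx":26.8,"dy":-0.2,"dz":-2.4,"spin":0},{"grip":2.4,"dx":26.8,"dy":-0.2,"dz":-2.4,"spin":0}]'; python3 - <<'E'
from h import *
from cell import viewer
c=viewer.camera("scene");i=c["color"][...,::-1];cv2.imwrite("pics/s2.png",cv2.resize(i[130:390,90:400],(715,600)))
E
```

```text
clock: 6.02
eef_pos: [597.9, -297.2, 131.2]
eef_rot: [-1.57, -0.0, -1.571]
wrist_force: [-0.6, 0.9, -0.7]
finger_gap: 29.6
```

View pics/s2.png

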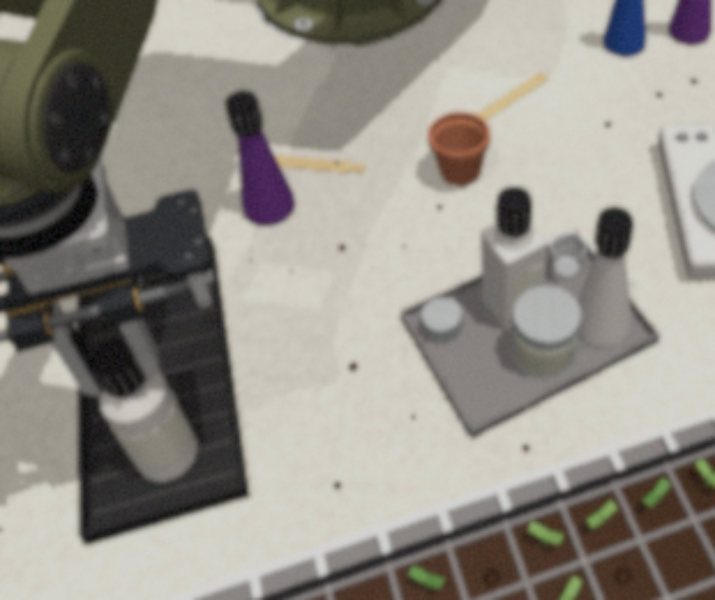

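The round bottle is upright in the far part of the black tray, and nothing else has moved. I lower it the last millimetre, release and rise.

```bash
python3 -m jog '[{"grip":2.4,"dx":0,"dy":0.1,"dz":0,"spin":0},{"grip":2.4,"dx":0,"dy":0.1,"dz":0,"spin":0},{"grip":2.4,"dx":0,"dy":0.1,"dz":0,"spin":0}]';python3 -m jog '[{"grip":5,"dx":0,"dy":0,"dz":0,"spin":0},{"grip":5,"dx":0,"dy":0,"dz":0,"spin":0},{"grip":5,"dx":0,"dy":0,"dz":0,"spin":0},{"grip":5,"dx":0,"dy":-2,"dz":0,"spin":0},{"grip":5,"dx":0,"dy":-5,"dz":0,"spin":0},{"grip":5,"dx":0,"dy":-9,"dz":0,"spin":0}]'
```

```text
clock: 6.45
eef_pos: [597.9, -297.2, 130.0]
eef_rot: [-1.57, -0.0, -1.571]
wrist_force: [1.3, 1.1, 3.6]
finger_gap: 29.4
clock: 7.2
eef_pos: [597.5, -297.0, 221.4]
eef_rot: [-1.571, 0.0, -1.571]
wrist_force: [0.0, 0.1, 0.2]
finger_gap: 49.4
```

```bash
python3 -m jog '[{"grip":5,"dx":-4,"dy":0,"dz":0,"spin":0},{"grip":5,"dx":-9,"dy":0,"dz":-1,"spin":0},{"grip":5,"dx":-14,"dy":0,"dz":-2,"spin":0},{"grip":5,"dx":-19,"dy":0,"dz":-3,"spin":0},{"grip":5,"dx":-24,"dy":0,"dz":-4,"spin":0},{"grip":5,"dx":-28,"dy":0,"dz":-4.6,"spin":0},{"grip":5,"dx":-31,"dy":0,"dz":-4.6,"spin":0},{"grip":5,"dx":-31.8,"dy":0,"dz":-4.6,"spin":0},{"grip":5,"dx":-31.8,"dy":3,"dz":-4.6,"spin":0},{"grip":5,"dx":-31.8,"dy":6,"dz":-4.6,"spin":0},{"grip":5,"dx":-31.8,"dy":8.5,"dz":-4.6,"spin":0},{"grip":5,"dx":-31.8,"dy":9.1,"dz":-4.6,"spin":0},{"grip":5,"dx":-31.8,"dy":9.1,"dz":-4.6,"spin":0},{"grip":5,"dx":-31.8,"dy":9.1,"dz":-4.6,"spin":0},{"grip":3.6,"dx":-31.8,"dy":9.1,"dz":-4.6,"spin":0},{"grip":3.2,"dx":-31.8,"dy":9.1,"dz":-4.6,"spin":0},{"grip":2.4,"dx":-31.8,"dy":9.1,"dz":-4.6,"spin":0},{"grip":2.4,"dx":-31.8,"dy":9.1,"dz":-4.6,"spin":0},{"grip":2.4,"dx":-31.8,"dy":9.1,"dz":-4.6,"spin":0},{"grip":2.4,"dx":-31.8,"dy":9.1,"dz":-4.6,"spin":0}]' 25
```

```text
clock: 9.7
eef_pos: [551.9, 21.0, 128.6]
eef_rot: [-1.571, 0.0, -1.571]
wrist_force: [-0.6, 1.8, 2.7]
finger_gap: 29.3
```

```bash
python3 -m jog '[{"grip":2.4,"dx":0,"dy":-2,"dz":0,"spin":0},{"grip":2.4,"dx":0,"dy":-5,"dz":0,"spin":0},{"grip":2.4,"dx":1,"dy":-8,"dz":0,"spin":0},{"grip":2.4,"dx":4,"dy":-8,"dz":-1,"spin":0},{"grip":2.4,"dx":8,"dy":-8,"dz":-2,"spin":0},{"grip":2.4,"dx":12,"dy":-8,"dz":-3.5,"spin":0},{"grip":2.4,"dx":16,"dy":-8,"dz":-5,"spin":0},{"grip":2.4,"dx":20,"dy":-8,"dz":-7,"spin":0},{"grip":2.4,"dx":24,"dy":-8,"dz":-9,"spin":0},{"grip":2.4,"dx":27.5,"dy":-8,"dz":-10.5,"spin":0},{"grip":2.4,"dx":30.5,"dy":-8,"dz":-11.4,"spin":0},{"grip":2.4,"dx":31.4,"dy":-8,"dz":-11.4,"spin":0},{"grip":2.4,"dx":31.4,"dy":-8,"dz":-11.4,"spin":0},{"grip":2.4,"dx":31.4,"dy":-5,"dz":-11.4,"spin":0},{"grip":2.4,"dx":31.4,"dy":-2.5,"dz":-11.4,"spin":0},{"grip":2.4,"dx":31.4,"dy":-1,"dz":-11.4,"spin":0},{"grip":2.4,"dx":31.4,"dy":-0.4,"dz":-11.4,"spin":0},{"grip":2.4,"dx":31.4,"dy":-0.1,"dz":-11.4,"spin":0},{"grip":2.4,"dx":31.4,"dy":-0.1,"dz":-11.4,"spin":0},{"grip":2.4,"dx":31.4,"dy":-0.1,"dz":-11.4,"spin":0}]'; python3 -m jog '[{"grip":5,"dx":0,"dy":0,"dz":0,"spin":0},{"grip":5,"dx":0,"dy":0,"dz":0,"spin":0},{"grip":5,"dx":0,"dy":0,"dz":0,"spin":0},{"grip":5,"dx":0,"dy":-2,"dz":0,"spin":0},{"grip":5,"dx":0,"dy":-5,"dz":0,"spin":0},{"grip":5,"dx":0,"dy":-9,"dz":0,"spin":0}]'
```

```text
clock: 12.2
eef_pos: [437.8, -293.2, 129.9]
eef_rot: [-1.57, -0.0, -1.571]
wrist_force: [0.0, 0.1, -2.5]
finger_gap: 30.1
clock: 12.95
eef_pos: [437.4, -292.8, 220.0]
eef_rot: [-1.572, 0.001, -1.571]
wrist_force: [-0.7, 0.4, 0.3]
finger_gap: 50.3
```

```bash
python3 -m jog '[{"grip":5,"dx":-4,"dy":0,"dz":1,"spin":0},{"grip":5,"dx":-9,"dy":0,"dz":3,"spin":0},{"grip":5,"dx":-14,"dy":0,"dz":6,"spin":0},{"grip":5,"dx":-19,"dy":0,"dz":9,"spin":0},{"grip":5,"dx":-24,"dy":0,"dz":12,"spin":0},{"grip":5,"dx":-29,"dy":0,"dz":14,"spin":0},{"grip":5,"dx":-34,"dy":0,"dz":16.4,"spin":0},{"grip":5,"dx":-38,"dy":0,"dz":16.4,"spin":0},{"grip":5,"dx":-38.4,"dy":1,"dz":16.4,"spin":0},{"grip":5,"dx":-38.4,"dy":4,"dz":16.4,"spin":0},{"grip":5,"dx":-38.4,"dy":7,"dz":16.4,"spin":0},{"grip":5,"dx":-38.4,"dy":9.1,"dz":16.4,"spin":0},{"grip":5,"dx":-38.4,"dy":9.1,"dz":16.4,"spin":0},{"grip":5,"dx":-38.4,"dy":9.1,"dz":16.4,"spin":0},{"grip":3.6,"dx":-38.4,"dy":9.1,"dz":16.4,"spin":0},{"grip":3.2,"dx":-38.4,"dy":9.1,"dz":16.4,"spin":0},{"grip":2.4,"dx":-38.4,"dy":9.1,"dz":16.4,"spin":0},{"grip":2.4,"dx":-38.4,"dy":9.1,"dz":16.4,"spin":0},{"grip":2.4,"dx":-38.4,"dy":9.1,"dz":16.4,"spin":0},{"grip":2.4,"dx":-38.4,"dy":9.1,"dz":16.4,"spin":0}]' 25
```

```text
clock: 15.45
eef_pos: [602.0, 90.9, 128.8]
eef_rot: [-1.57, 0.0, -1.571]
wrist_force: [0.2, -0.2, 5.0]
finger_gap: 29.5
```

```bash
python3 -m jog '[{"grip":2.4,"dx":0,"dy":-2,"dz":0,"spin":0},{"grip":2.4,"dx":0,"dy":-5,"dz":0,"spin":0},{"grip":2.4,"dx":0,"dy":-9,"dz":0,"spin":0},{"grip":2.4,"dx":2,"dy":-12,"dz":-1,"spin":0},{"grip":2.4,"dx":6,"dy":-12,"dz":-3,"spin":0},{"grip":2.4,"dx":11,"dy":-12,"dz":-5,"spin":0},{"grip":2.4,"dx":16,"dy":-12,"dz":-7,"spin":0},{"grip":2.4,"dx":21,"dy":-12,"dz":-8.4,"spin":0},{"grip":2.4,"dx":26,"dy":-12,"dz":-8.4,"spin":0},{"grip":2.4,"dx":31,"dy":-12,"dz":-8.4,"spin":0},{"grip":2.4,"dx":35,"dy":-12,"dz":-8.4,"spin":0},{"grip":2.4,"dx":38,"dy":-12,"dz":-8.4,"spin":0},{"grip":2.4,"dx":38.6,"dy":-12,"dz":-8.4,"spin":0},{"grip":2.4,"dx":38.6,"dy":-9,"dz":-8.4,"spin":0},{"grip":2.4,"dx":38.6,"dy":-5,"dz":-8.4,"spin":0},{"grip":2.4,"dx":38.6,"dy":-2,"dz":-8.4,"spin":0},{"grip":2.4,"dx":38.6,"dy":-0.6,"dz":-8.4,"spin":0},{"grip":2.4,"dx":38.6,"dy":-0.1,"dz":-8.4,"spin":0},{"grip":2.4,"dx":38.6,"dy":-0.1,"dz":-8.4,"spin":0},{"grip":2.4,"dx":38.6,"dy":-0.1,"dz":-8.4,"spin":0}]'; python3 -m jog '[{"grip":5,"dx":0,"dy":0,"dz":0,"spin":0},{"grip":5,"dx":0,"dy":0,"dz":0,"spin":0},{"grip":5,"dx":0,"dy":0,"dz":0,"spin":0},{"grip":5,"dx":0,"dy":-2,"dz":0,"spin":0},{"grip":5,"dx":0,"dy":-5,"dz":0,"spin":0},{"grip":5,"dx":0,"dy":-9,"dz":0,"spin":0},{"grip":5,"dx":0,"dy":-9,"dz":0,"spin":0}]'
python3 - <<'E'
from h import *
from cell import viewer
c=viewer.camera("scene");i=c["color"][...,::-1];cv2.imwrite("pics/s3.png",cv2.resize(i[130:390,90:400],(715,600)))
E
```

```text
clock: 17.95
eef_pos: [518.0, -295.2, 130.3]
eef_rot: [-1.57, -0.001, -1.571]
wrist_force: [-0.2, 0.2, -1.4]
finger_gap: 29.6
clock: 18.82
eef_pos: [518.6, -295.7, 222.7]
eef_rot: [-1.566, -0.003, -1.571]
wrist_force: [-0.7, -0.0, -0.3]
finger_gap: 50.2
```

View pics/s3.png

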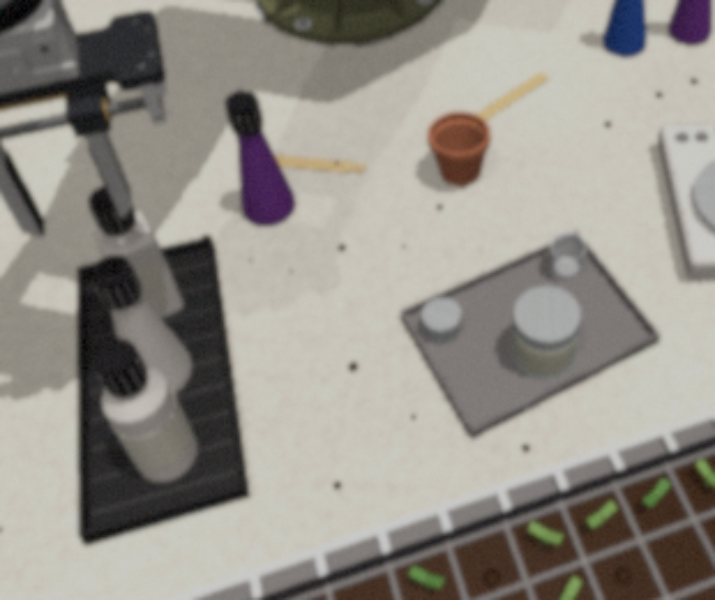

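All three stand in the black tray, and the jar is now free at (546,320) in the crop. I open to 85 mm and take the jar by its lid.

```bash
python3 -m jog '[{"grip":5,"dx":-4,"dy":0,"dz":0,"spin":0},{"grip":5,"dx":-9,"dy":0,"dz":2,"spin":0},{"grip":8.5,"dx":-14,"dy":0,"dz":4,"spin":0},{"grip":8.5,"dx":-19,"dy":0,"dz":6,"spin":0},{"grip":8.5,"dx":-24,"dy":0,"dz":8,"spin":0},{"grip":8.5,"dx":-29,"dy":0,"dz":9.4,"spin":0},{"grip":8.5,"dx":-32.6,"dy":0,"dz":9.4,"spin":0},{"grip":8.5,"dx":-32.6,"dy":3,"dz":9.4,"spin":0},{"grip":8.5,"dx":-32.6,"dy":7,"dz":9.4,"spin":0},{"grip":8.5,"dx":-32.6,"dy":11,"dz":9.4,"spin":0},{"grip":8.5,"dx":-32.6,"dy":14.5,"dz":9.4,"spin":0},{"grip":8.5,"dx":-32.6,"dy":16.5,"dz":9.4,"spin":0},{"grip":8.5,"dx":-32.6,"dy":17.3,"dz":9.4,"spin":0},{"grip":8.5,"dx":-32.6,"dy":17.3,"dz":9.4,"spin":0},{"grip":8.5,"dx":-32.6,"dy":17.3,"dz":9.4,"spin":0}]'; python3 -m jog '[{"grip":6.6,"dx":0,"dy":0,"dz":0,"spin":0},{"grip":6.2,"dx":0,"dy":0,"dz":0,"spin":0},{"grip":5.4,"dx":0,"dy":0,"dz":0,"spin":0},{"grip":5.2,"dx":0,"dy":0,"dz":0,"spin":0},{"grip":5.2,"dx":0,"dy":0,"dz":0,"spin":0},{"grip":5.2,"dx":0,"dy":0,"dz":0,"spin":0}]' 25
```

```text
clock: 20.75
eef_pos: [612.4, 30.9, 47.6]
eef_rot: [-1.569, -0.0, -1.571]
wrist_force: [0.8, -0.2, 0.3]
finger_gap: 85.0
clock: 21.5
eef_pos: [611.9, 30.9, 46.6]
eef_rot: [-1.571, 0.0, -1.571]
wrist_force: [-0.3, 2.2, 2.9]
finger_gap: 57.6
```

```bash
python3 -m jog '[{"grip":5.2,"dx":0,"dy":-2,"dz":0,"spin":0},{"grip":5.2,"dx":0,"dy":-5,"dz":0,"spin":0},{"grip":5.2,"dx":-1,"dy":-9,"dz":0,"spin":0},{"grip":5.2,"dx":-4,"dy":-10,"dz":-1,"spin":0},{"grip":5.2,"dx":-8,"dy":-10,"dz":-2,"spin":0},{"grip":5.2,"dx":-12,"dy":-10,"dz":-3.5,"spin":0},{"grip":5.2,"dx":-16,"dy":-10,"dz":-5,"spin":0},{"grip":5.2,"dx":-20,"dy":-10,"dz":-6,"spin":0},{"grip":5.2,"dx":-23,"dy":-10,"dz":-7.1,"spin":0},{"grip":5.2,"dx":-24.9,"dy":-10,"dz":-7.1,"spin":0},{"grip":5.2,"dx":-24.9,"dy":-9,"dz":-7.1,"spin":0},{"grip":5.2,"dx":-24.9,"dy":-7,"dz":-7.1,"spin":0},{"grip":5.2,"dx":-24.9,"dy":-5.5,"dz":-7.1,"spin":0},{"grip":5.2,"dx":-24.9,"dy":-4.6,"dz":-7.1,"spin":0},{"grip":5.2,"dx":-24.9,"dy":-4.3,"dz":-7.1,"spin":0},{"grip":5.2,"dx":-24.9,"dy":-4.3,"dz":-7.1,"spin":0},{"grip":5.2,"dx":-24.9,"dy":-4.2,"dz":-7.1,"spin":0},{"grip":5.2,"dx":-24.9,"dy":-4.2,"dz":-7.1,"spin":0}]'
python3 - <<'E'
from h import *
from cell import viewer
c=viewer.camera("scene");i=c["color"][...,::-1];cv2.imwrite("pics/s4.png",cv2.resize(i[130:290,330:490],(600,600)))
E
```

```text
clock: 23.75
eef_pos: [541.0, 280.0, 88.7]
eef_rot: [-1.57, 0.0, -1.571]
wrist_force: [0.2, 0.5, -1.8]
finger_gap: 58.0
```

View pics/s4.png

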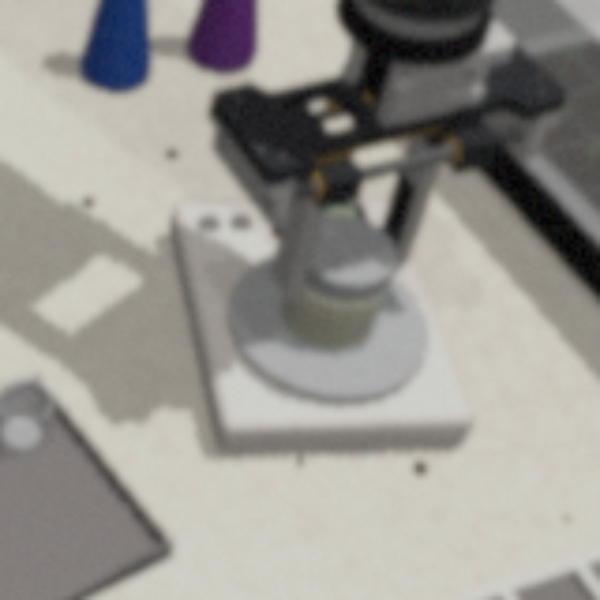

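The jar's foot is centred in the crop at about (332,322), with the pan centre at (328,325). I lower by 0.5 mm, release, rise and check from both cameras.

```bash
python3 -m jog '[{"grip":5.2,"dx":0,"dy":0.05,"dz":0,"spin":0},{"grip":5.2,"dx":0,"dy":0.05,"dz":0,"spin":0},{"grip":8.5,"dx":0,"dy":0.05,"dz":0,"spin":0},{"grip":8.5,"dx":0,"dy":0.05,"dz":0,"spin":0},{"grip":8.5,"dx":0,"dy":0.05,"dz":0,"spin":0},{"grip":8.5,"dx":0,"dy":0.05,"dz":0,"spin":0},{"grip":8.5,"dx":0,"dy":-2,"dz":0,"spin":0},{"grip":8.5,"dx":0,"dy":-6,"dz":0,"spin":0},{"grip":8.5,"dx":0,"dy":-10,"dz":0,"spin":0},{"grip":5,"dx":0,"dy":-14,"dz":0,"spin":0},{"grip":5,"dx":4,"dy":-15,"dz":0,"spin":0},{"grip":5,"dx":9,"dy":-15,"dz":0,"spin":0},{"grip":5,"dx":14,"dy":-15,"dz":0,"spin":0},{"grip":5,"dx":19,"dy":-15,"dz":0,"spin":0},{"grip":5,"dx":24,"dy":-15,"dz":0,"spin":0},{"grip":5,"dx":30,"dy":-15,"dz":0,"spin":0},{"grip":5,"dx":36,"dy":-15,"dz":0,"spin":0},{"grip":5,"dx":40,"dy":-15,"dz":0,"spin":0}]'
python3 - <<'E'
from h import *
from cell import viewer
t=viewer.camera("top");s=viewer.camera("scene")
np.savez("pics/t5.npz",**t);np.savez("pics/s5.npz",**s)
a=cv2.convertScaleAbs(t["color"][100:300,180:480,::-1],alpha=1.6); a=cv2.resize(a,(750,500),interpolation=cv2.INTER_CUBIC)
b=cv2.resize(s["color"][170:270,360:470,::-1],(550,500),interpolation=cv2.INTER_CUBIC)
cv2.imwrite("pics/t5.png",a);cv2.imwrite("pics/s5.png",b)
print(proj(s,[[541,280,45],[541,280,107]]),proj(t,[[541,280,45],[541,280,107]]))
E
```

```text
clock: 26.05
eef_pos: [540.4, -122.5, 238.5]
eef_rot: [-1.571, -0.0, -1.573]
wrist_force: [0.5, 0.9, -0.7]
finger_gap: 49.8
[[415.8 213.7]
 [421.3 194.5]] [[234.  154.7]
 [228.7 150.8]]
```

View pics/t5.png

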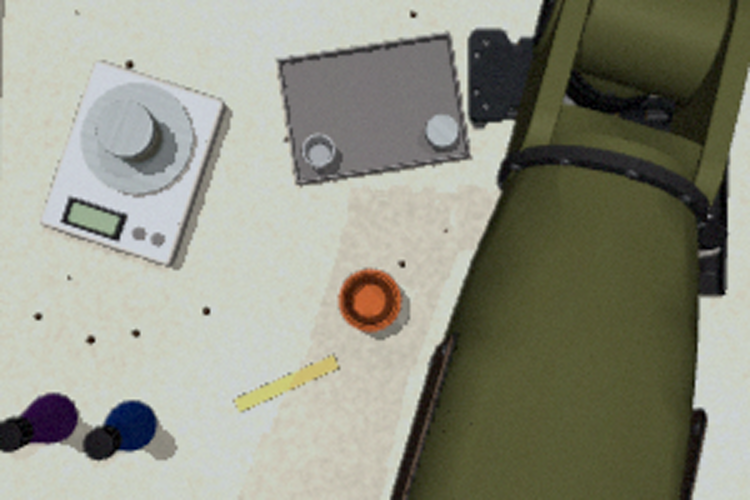

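View pics/s5.png

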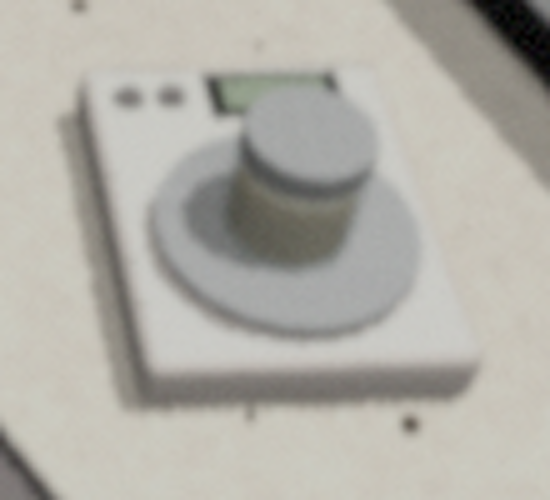

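In both views the lid is within about 2 mm of where a jar centred on the pan should show. The cup, tin and pot have not moved. Now I fetch the cone bottle at (517.6,-295).

```bash
python3 -m jog '[{"grip":5,"dx":4,"dy":0,"dz":-1,"spin":0},{"grip":5,"dx":9,"dy":0,"dz":-2.3,"spin":0},{"grip":5,"dx":14,"dy":0,"dz":-2.3,"spin":0},{"grip":5,"dx":17.5,"dy":0,"dz":-2.3,"spin":0},{"grip":5,"dx":17.5,"dy":0,"dz":-2.3,"spin":0},{"grip":5,"dx":17.5,"dy":3,"dz":-2.3,"spin":0},{"grip":5,"dx":17.5,"dy":6,"dz":-2.3,"spin":0},{"grip":5,"dx":17.5,"dy":9,"dz":-2.3,"spin":0},{"grip":5,"dx":17.5,"dy":10.9,"dz":-2.3,"spin":0},{"grip":5,"dx":17.5,"dy":10.9,"dz":-2.3,"spin":0},{"grip":5,"dx":17.5,"dy":10.9,"dz":-2.3,"spin":0},{"grip":3.6,"dx":17.5,"dy":10.9,"dz":-2.3,"spin":0},{"grip":3.2,"dx":17.5,"dy":10.9,"dz":-2.3,"spin":0},{"grip":2.4,"dx":17.5,"dy":10.9,"dz":-2.3,"spin":0},{"grip":2.4,"dx":17.5,"dy":10.9,"dz":-2.3,"spin":0},{"grip":2.4,"dx":17.5,"dy":10.9,"dz":-2.3,"spin":0},{"grip":2.4,"dx":17.5,"dy":10.9,"dz":-2.3,"spin":0}]'
```

```text
clock: 28.28
eef_pos: [517.8, -295.2, 129.8]
eef_rot: [-1.57, -0.0, -1.571]
wrist_force: [0.0, 1.3, 5.0]
finger_gap: 29.7
```

```bash
python3 -m jog '[{"grip":2.4,"dx":0,"dy":-2,"dz":0,"spin":0},{"grip":2.4,"dx":0,"dy":-5,"dz":0,"spin":0},{"grip":2.4,"dx":0,"dy":-9,"dz":0,"spin":0},{"grip":2.4,"dx":-2,"dy":-11,"dz":0,"spin":0},{"grip":2.4,"dx":-7,"dy":-11,"dz":0,"spin":0},{"grip":2.4,"dx":-12,"dy":-11,"dz":0,"spin":0},{"grip":2.4,"dx":-17,"dy":-11,"dz":2,"spin":0},{"grip":2.4,"dx":-22,"dy":-11,"dz":4,"spin":0},{"grip":2.4,"dx":-27,"dy":-11,"dz":6,"spin":0},{"grip":2.4,"dx":-32,"dy":-11,"dz":8,"spin":0},{"grip":2.4,"dx":-36,"dy":-11,"dz":8.4,"spin":0},{"grip":2.4,"dx":-38.6,"dy":-11,"dz":8.4,"spin":0},{"grip":2.4,"dx":-38.6,"dy":-11,"dz":8.4,"spin":0},{"grip":2.4,"dx":-38.6,"dy":-8,"dz":8.4,"spin":0},{"grip":2.4,"dx":-38.6,"dy":-4,"dz":8.4,"spin":0},{"grip":2.4,"dx":-38.6,"dy":-1.5,"dz":8.4,"spin":0},{"grip":2.4,"dx":-38.6,"dy":-0.4,"dz":8.4,"spin":0},{"grip":2.4,"dx":-38.6,"dy":0.1,"dz":8.4,"spin":0},{"grip":2.4,"dx":-38.6,"dy":0.1,"dz":8.4,"spin":0},{"grip":2.4,"dx":-38.6,"dy":0.1,"dz":8.4,"spin":0}]'; python3 -m jog '[{"grip":5,"dx":0,"dy":0,"dz":0,"spin":0},{"grip":5,"dx":0,"dy":0,"dz":0,"spin":0},{"grip":5,"dx":0,"dy":0,"dz":0,"spin":0},{"grip":5,"dx":0,"dy":-2,"dz":0,"spin":0},{"grip":5,"dx":0,"dy":-5,"dz":0,"spin":0},{"grip":5,"dx":0,"dy":-9,"dz":0,"spin":0},{"grip":5,"dx":0,"dy":-9,"dz":0,"spin":0}]'
```

```text
clock: 30.78
eef_pos: [602.1, 90.8, 129.2]
eef_rot: [-1.57, 0.0, -1.571]
wrist_force: [0.1, -0.2, -1.5]
finger_gap: 29.6
clock: 31.65
eef_pos: [602.8, 91.0, 221.7]
eef_rot: [-1.565, 0.0, -1.571]
wrist_force: [-0.2, -0.5, -0.6]
finger_gap: 49.9
```

```bash
python3 -m jog '[{"grip":5,"dx":4,"dy":0,"dz":-2,"spin":0},{"grip":5,"dx":9,"dy":0,"dz":-4,"spin":0},{"grip":5,"dx":14,"dy":0,"dz":-6,"spin":0},{"grip":5,"dx":19,"dy":0,"dz":-9,"spin":0},{"grip":5,"dx":24,"dy":0,"dz":-12,"spin":0},{"grip":5,"dx":29,"dy":0,"dz":-14,"spin":0},{"grip":5,"dx":34,"dy":0,"dz":-16.4,"spin":0},{"grip":5,"dx":38,"dy":0,"dz":-16.4,"spin":0},{"grip":5,"dx":38.4,"dy":1,"dz":-16.4,"spin":0},{"grip":5,"dx":38.4,"dy":4,"dz":-16.4,"spin":0},{"grip":5,"dx":38.4,"dy":7,"dz":-16.4,"spin":0},{"grip":5,"dx":38.4,"dy":8.9,"dz":-16.4,"spin":0},{"grip":5,"dx":38.4,"dy":8.9,"dz":-16.4,"spin":0},{"grip":5,"dx":38.4,"dy":8.9,"dz":-16.4,"spin":0},{"grip":3.6,"dx":38.4,"dy":8.9,"dz":-16.4,"spin":0},{"grip":3.2,"dx":38.4,"dy":8.9,"dz":-16.4,"spin":0},{"grip":2.4,"dx":38.4,"dy":8.9,"dz":-16.4,"spin":0},{"grip":2.4,"dx":38.4,"dy":8.9,"dz":-16.4,"spin":0},{"grip":2.4,"dx":38.4,"dy":8.9,"dz":-16.4,"spin":0},{"grip":2.4,"dx":38.4,"dy":8.9,"dz":-16.4,"spin":0}]'
python3 -m jog '[{"grip":2.4,"dx":0,"dy":-2,"dz":0,"spin":0},{"grip":2.4,"dx":0,"dy":-5,"dz":0,"spin":0},{"grip":2.4,"dx":-1,"dy":-8,"dz":0,"spin":0},{"grip":2.4,"dx":-4,"dy":-8,"dz":1,"spin":0},{"grip":2.4,"dx":-8,"dy":-8,"dz":3,"spin":0},{"grip":2.4,"dx":-12,"dy":-8,"dz":5,"spin":0},{"grip":2.4,"dx":-16,"dy":-8,"dz":7,"spin":0},{"grip":2.4,"dx":-20,"dy":-8,"dz":9,"spin":0},{"grip":2.4,"dx":-24,"dy":-8,"dz":10,"spin":0},{"grip":2.4,"dx":-27.5,"dy":-8,"dz":11,"spin":0},{"grip":2.4,"dx":-30.5,"dy":-8,"dz":11.4,"spin":0},{"grip":2.4,"dx":-31.4,"dy":-8,"dz":11.4,"spin":0},{"grip":2.4,"dx":-31.4,"dy":-8,"dz":11.4,"spin":0},{"grip":2.4,"dx":-31.4,"dy":-5,"dz":11.4,"spin":0},{"grip":2.4,"dx":-31.4,"dy":-2.5,"dz":11.4,"spin":0},{"grip":2.4,"dx":-31.4,"dy":-1,"dz":11.4,"spin":0},{"grip":2.4,"dx":-31.4,"dy":-0.3,"dz":11.4,"spin":0},{"grip":2.4,"dx":-31.4,"dy":0.1,"dz":11.4,"spin":0},{"grip":2.4,"dx":-31.4,"dy":0.1,"dz":11.4,"spin":0},{"grip":2.4,"dx":-31.4,"dy":0.1,"dz":11.4,"spin":0}]'
```

```text
clock: 34.15
eef_pos: [437.8, -293.1, 129.7]
eef_rot: [-1.57, -0.0, -1.571]
wrist_force: [-0.0, 1.3, 6.4]
finger_gap: 29.8
clock: 36.65
eef_pos: [552.0, 20.9, 128.9]
eef_rot: [-1.57, -0.0, -1.571]
wrist_force: [-0.8, 0.5, -2.7]
finger_gap: 29.4
```

```bash
python3 -m jog '[{"grip":5,"dx":0,"dy":0,"dz":0,"spin":0},{"grip":5,"dx":0,"dy":0,"dz":0,"spin":0},{"grip":5,"dx":0,"dy":0,"dz":0,"spin":0},{"grip":5,"dx":0,"dy":-2,"dz":0,"spin":0},{"grip":5,"dx":0,"dy":-5,"dz":0,"spin":0},{"grip":5,"dx":0,"dy":-9,"dz":0,"spin":0},{"grip":5,"dx":0,"dy":-9,"dz":0,"spin":0}]'
python3 -m jog '[{"grip":5,"dx":4,"dy":0,"dz":0,"spin":0},{"grip":5,"dx":9,"dy":0,"dz":1,"spin":0},{"grip":5,"dx":14,"dy":0,"dz":2,"spin":0},{"grip":5,"dx":19,"dy":0,"dz":3,"spin":0},{"grip":5,"dx":24,"dy":0,"dz":4,"spin":0},{"grip":5,"dx":28,"dy":0,"dz":4.6,"spin":0},{"grip":5,"dx":31,"dy":0,"dz":4.6,"spin":0},{"grip":5,"dx":31.8,"dy":0,"dz":4.6,"spin":0},{"grip":5,"dx":31.8,"dy":3,"dz":4.6,"spin":0},{"grip":5,"dx":31.8,"dy":6,"dz":4.6,"spin":0},{"grip":5,"dx":31.8,"dy":8.5,"dz":4.6,"spin":0},{"grip":5,"dx":31.8,"dy":8.9,"dz":4.6,"spin":0},{"grip":5,"dx":31.8,"dy":8.9,"dz":4.6,"spin":0},{"grip":5,"dx":31.8,"dy":8.9,"dz":4.6,"spin":0},{"grip":3.6,"dx":31.8,"dy":8.9,"dz":4.6,"spin":0},{"grip":3.2,"dx":31.8,"dy":8.9,"dz":4.6,"spin":0},{"grip":2.4,"dx":31.8,"dy":8.9,"dz":4.6,"spin":0},{"grip":2.4,"dx":31.8,"dy":8.9,"dz":4.6,"spin":0},{"grip":2.4,"dx":31.8,"dy":8.9,"dz":4.6,"spin":0},{"grip":2.4,"dx":31.8,"dy":8.9,"dz":4.6,"spin":0}]'
python3 -m jog '[{"grip":2.4,"dx":0,"dy":-2,"dz":0,"spin":0},{"grip":2.4,"dx":0,"dy":-5,"dz":0,"spin":0},{"grip":2.4,"dx":-1,"dy":-8,"dz":0,"spin":0},{"grip":2.4,"dx":-4,"dy":-8,"dz":0,"spin":0},{"grip":2.4,"dx":-7.5,"dy":-8,"dz":0.5,"spin":0},{"grip":2.4,"dx":-11,"dy":-8,"dz":1,"spin":0},{"grip":2.4,"dx":-14.5,"dy":-8,"dz":1.5,"spin":0},{"grip":2.4,"dx":-18,"dy":-8,"dz":2,"spin":0},{"grip":2.4,"dx":-21.5,"dy":-8,"dz":2.4,"spin":0},{"grip":2.4,"dx":-24.5,"dy":-8,"dz":2.4,"spin":0},{"grip":2.4,"dx":-26.5,"dy":-8,"dz":2.4,"spin":0},{"grip":2.4,"dx":-26.8,"dy":-8,"dz":2.4,"spin":0},{"grip":2.4,"dx":-26.8,"dy":-8,"dz":2.4,"spin":0},{"grip":2.4,"dx":-26.8,"dy":-5,"dz":2.4,"spin":0},{"grip":2.4,"dx":-26.8,"dy":-2.5,"dz":2.4,"spin":0},{"grip":2.4,"dx":-26.8,"dy":-1,"dz":2.4,"spin":0},{"grip":2.4,"dx":-26.8,"dy":-0.3,"dz":2.4,"spin":0},{"grip":2.4,"dx":-26.8,"dy":0.1,"dz":2.4,"spin":0},{"grip":2.4,"dx":-26.8,"dy":0.1,"dz":2.4,"spin":0},{"grip":2.4,"dx":-26.8,"dy":0.1,"dz":2.4,"spin":0}]'
```

```text
clock: 37.52
eef_pos: [552.9, 20.9, 221.4]
eef_rot: [-1.565, -0.0, -1.571]
wrist_force: [-0.4, 0.3, 0.2]
finger_gap: 49.8
clock: 40.02
eef_pos: [597.8, -297.2, 129.6]
eef_rot: [-1.57, -0.0, -1.571]
wrist_force: [0.0, 0.1, 3.2]
finger_gap: 29.1
clock: 42.52
eef_pos: [622.0, -29.2, 129.0]
eef_rot: [-1.57, -0.0, -1.571]
wrist_force: [-0.5, 0.4, -1.6]
finger_gap: 29.5
```

Release, rise, withdraw to the right and check from both cameras.

```bash
python3 -m jog '[{"grip":5,"dx":0,"dy":0,"dz":0,"spin":0},{"grip":5,"dx":0,"dy":0,"dz":0,"spin":0},{"grip":5,"dx":0,"dy":0,"dz":0,"spin":0},{"grip":5,"dx":0,"dy":-2,"dz":0,"spin":0},{"grip":5,"dx":0,"dy":-5,"dz":0,"spin":0},{"grip":5,"dx":0,"dy":-9,"dz":0,"spin":0},{"grip":5,"dx":5,"dy":-12,"dz":-3,"spin":0},{"grip":5,"dx":10,"dy":-12,"dz":-6,"spin":0},{"grip":5,"dx":15,"dy":-12,"dz":-10,"spin":0},{"grip":5,"dx":20,"dy":-12,"dz":-14,"spin":0},{"grip":5,"dx":25,"dy":-12,"dz":-18,"spin":0},{"grip":5,"dx":30,"dy":-12,"dz":-22,"spin":0},{"grip":5,"dx":35,"dy":-12,"dz":-25,"spin":0},{"grip":5,"dx":38,"dy":-12,"dz":-28,"spin":0},{"grip":5,"dx":38,"dy":-12,"dz":-28,"spin":0},{"grip":5,"dx":38,"dy":-12,"dz":-28,"spin":0},{"grip":5,"dx":38,"dy":-12,"dz":-28,"spin":0},{"grip":5,"dx":38,"dy":-12,"dz":-28,"spin":0}]'
python3 - <<'E'
from h import *
from cell import viewer
t0=np.load("pics/top0.npz");s0=np.load("pics/scene0.npz")
t=viewer.camera("top");s=viewer.camera("scene")
f=lambda c,v,b:[(x[1],x[0][4]) for x in blobs((c["color"].max(2)<v).astype(np.uint8),b)]
for nm,a,b,v,bx in(("top",t0,t,28,(288,105,372,165)),("scene",s0,s,70,(260,205,380,300))): print(nm,f(a,v,bx),"now",f(b,v,bx))
for z,(b,ce) in zip((136,)*3,blobs((t["color"].max(2)<28).astype(np.uint8),(288,105,372,165))): print(ray(t,ce,z))
d=cv2.absdiff(t["color"],t0["color"]).max(2)
for nm,bx in(("pot",(310,200,346,240)),("cup",(298,150,318,170)),("tin",(348,142,366,162))): print(nm,"mean diff",d[bx[1]:bx[3],bx[0]:bx[2]].mean())
v=t["color"].max(2).astype(int)
cv2.imwrite("pics/s6.png",cv2.resize(s["color"][150:330,180:470,::-1],(800,497)))
E
```

```text
clock: 44.78
eef_pos: [342.2, -408.4, 248.5]
eef_rot: [-1.571, -0.0, -1.57]
wrist_force: [-0.4, 0.6, 0.2]
finger_gap: 50.0
top [(array([352.8, 117.6]), 133), (array([304. , 125.3]), 138), (array([332.3, 145.3]), 127)] now [(array([353.6, 117.5]), 130), (array([304.6, 125.4]), 137), (array([333. , 145.3]), 124)]
scene [(array([312.3, 221.5]), 240), (array([355.7, 230.6]), 245), (array([299.7, 255.9]), 314)] now [(array([311.3, 222. ]), 239), (array([355. , 230.8]), 251), (array([298.5, 256.4]), 310)]
[621.6 -29.8 136. ]
[600.7  89.6 136. ]
[552.6  19.9 136. ]
pot mean diff 2.188888888888889
cup mean diff 2.065
tin mean diff 2.1333333333333333
```

View pics/s6.png

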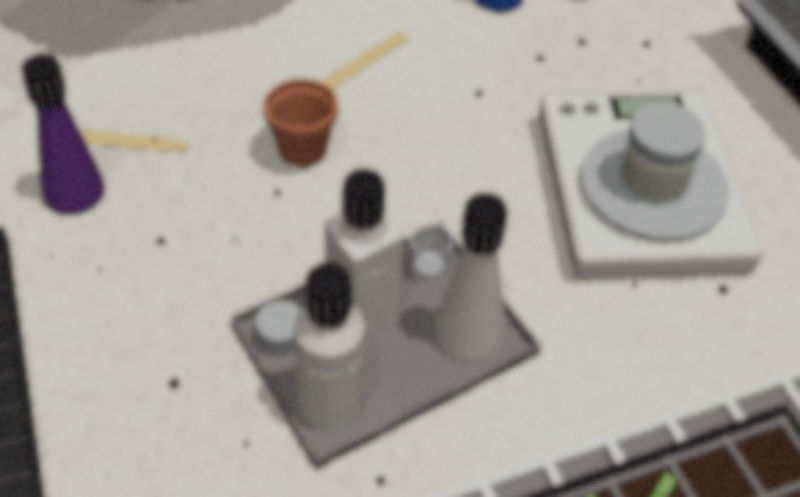

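The bottles are back upright, with caps within about 2 mm of the start. The jar is on the pan, and the cup, tin and pot are unchanged. Nothing touches the gripper, so I hand in.

```bash
python3 -c "
from cell import ticket
print(ticket.sign_off())"
```

```text
the job is handed in; nothing more can be done
None
```

I handed the job in at about 45 s on the robot's clock. I set the round, square and cone bottles upright in the black tray, put the jar on the scale's pan, then returned the bottles in reverse order to the same commanded positions.

**Last checks:**
- **Bottles:** all three stand upright, and their caps are about 1–2 mm from where they started in both cameras.
- **Jar:** it is within about 2 mm of the pan centre. I measured that right after release; the last picture shows it still standing there.
- **Cup, tin and pot:** they show no change from the first picture beyond camera noise.
- **Robot:** the gripper is clear, about 250 mm above the bench and away from everything.

**Failures and disagreements:** one pair of moves was refused whole because I left out some keys; nothing moved. The two cameras disagreed by up to about 10 mm on corners of the bottle tray that I picked by hand. I relied on the top view, which matched the given sizes, and every grasp closed at the expected width. The hand-in reports no verdict.

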